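Slide the phone out over the riser's front edge for charging

ROBOT

A 6-joint arm with a two-finger parallel gripper is mounted at the origin on a cart in front of the work surface, level with it; the furniture and walls round the work are solid. World frame = base frame: x ahead of the robot, y to its left, z up, the work surface at z = 0. Lengths are in mm, angles in degrees, forces in N, time in s.
With the tool pointing down it reaches from about 300 to 850 mm from the base axis. Payload 4.2 kg.
Tool frame: the origin (TCP) lies where the fingers leave the gripper's body, on its centre line; the fingertips stand 78 mm ahead of it and the grasp point (between the pads) lies 60 mm ahead of it; z points along the fingers, y is the line along which they close (so a half turn about z gives the same grasp; the last joint's range is limited). The gripper opens to 91 mm and grips with 3 to 60 N. Pads are 32 mm wide; open, the fingers measure 118 mm over their backs; the gripper's body (76 mm by 178 mm) begins 60 mm behind the grasp point.
Start: joints at [-75.287, 18.312, 89.639, -0, 72.044, -1.146], TCP at [157.136, -553.121, 292.276] pointing down, gripper open.
Joint ranges: [-177.97, 177.97], [-48.28, 115.42], [12.27, 149.76], [-77.06, 257.06], [2.81, 150.46], [-146.56, 146.56]. Speed limits (degrees/s): [147.25, 147.25, 180, 180, 180, 180].

INTERFACE

Orientations are given as a 3x3 rotation matrix whose columns are the frame's x, y, z axes.
In Python, from cell import * gives the robot as it stands.
- The arm moves only by the tool send_rows, never from a script. Its argument "series" is a list that holds one entry, the list of rows, each a list of 7 numbers: the shift along the tool's x, y, z normalised to -1 to 1, where 1 is 750 mm, then the turn, a rotation vector about the tool's x, y, z normalised to -1 to 1, where 1 is 180 degrees, then the closure, from 0 (fully open) to 1 (shut). In form: [[[tx, ty, tz, rx, ry, rz, claw], ...]]. A call has 1 to 8 rows; each row is the pose to reach, as a shift and turn from the pose commanded when the call began, along the tool's axes at that moment, turning the shorter way round; what a row does not reach only later rows make up. A row lasts 1/12 s, in which the tool goes at most 41.7 mm and 7.16 degrees, less where a joint would pass 70% of its speed; a pose out of reach is approached as far as the arm can. A call with a number of a shift or a turn outside -1 to 1 is refused whole. A call with a gripper value outside its range is refused whole. The fingers move at their own pace and stop on an object; "grip_force" is the grip in N (left out, the last holds). Time passes only in rows, so rows that repeat a pose let the fingers close. It gives the time, the measured TCP pose, the force, the opening and the grip force at its end, in the units of the state.
- state(): the state, without advancing time (a new reading comes with each control period).
- get_image(name): name is "side" or "top" or "wrist"; returns (picture, depth): 384x512x3 uint8, red, green, blue; 384x512 float32, mm along the optical axis (not along the pixel's ray), 0 where there is no reading.
- camera_info(name): a dict with "fx", "fy", "cx", "cy" (pixels), "k1" (the pictures are not rectified: a ray, as slopes to the right and down, at radius r is drawn at 1 + k1 r^2 times it, then the intrinsics apply), "rvec" (rotation vector, rad) and "tvec" (3), from world to camera coordinates, as OpenCV has them; the wrist camera has in their place "mount" (4x4, takes a point from camera to tool coordinates, whose origin is the TCP and whose axes are the flange's). Camera axes: x right, y down, z forward; pixel columns grow to the right and rows downward; lengths in mm; the calibration is good to about 2 mm. A picture is of the moment at which its call begins: read the wrist's pose just before it. camera_info takes no time and is no camera call.
- sign_off(): hands the job in; it is judged then, once.
The state is a dict: "time": time; "qpos": joint angles; "qd": joint speeds; "effort": joint torques, N m; "tcp_pos": TCP position; "orientation": TCP orientation; "contact_force": force on the tool from outside, world axes, zero at the start; "wrist_torque": the same for the moment, N m; "opening": opening from 0.0 (shut) to 1.0 (fully open); "grasp_force": force on a finger pad.
Only numpy, scipy, OpenCV 4.12 (cv2) and the standard library are available. Lean on these libraries where they do the work, as an engineer would, in place of code of your own. Each camera call takes 0.05 s, during which the arm holds its last target. There are 200 camera calls.

TASK

The phone lying on the wooden desk riser is about to be plugged in: push it gently over the riser's top with the fingertips, toward the robot's side, until its front end sticks out 30 mm past the riser's front edge and it lies square to that edge, then move clear. Only push it: do not pick it up or tip it, and leave the earbud case, eraser, dropper bottle and tape roll where they are.

Things in the scene. Friction and masses are not known exactly. Their poses are not given: they have to be found in the camera images.
- riser: low pale-wood desk riser, fixed, 260 mm deep (its x) by 340 mm wide (its y), flat top 50 mm above the desk. Origin on the desk under its centre; +x points to its back, away from the robot, so its front edge is the long edge at x = -130 mm; turned by up to 0.3 rad either way
- riser_edge (a point): middle of the riser's front edge, at the height of its top; axes as the riser's (-x points out past the edge)
- phone: black phone lying face up on the riser, 150 mm long (its x) by 72 mm wide by 8 mm thick, 0.13 to 0.27 kg, slides when pushed; starts wholly on the board, turned up to 0.35 rad to the riser. Origin at the centre of its underside, +x toward its back end (the end away from the robot), z up
- phone_front (a point): middle of the phone's front end face (x = -75 mm, half-way up its thickness), the end that has to stick out
- phone_back (a point): middle of the phone's back end face (x = +75 mm, half-way up its thickness), the end to push on; the riser's top goes on for at least 45 mm behind it
- earbud_case: white earbud case, about 50 x 58 x 24 mm, loose on the riser to the left of the phone; leave it. Origin at the centre of its underside
- eraser: white eraser, 20 x 43 x 13 mm, loose on the riser to the right of the phone; leave it. Origin at the centre of its underside
- lip_balm: small amber dropper bottle, 34 mm wide, 102 mm tall, standing on the desk to the left of the riser; leave it. Origin at the centre of its underside
- tape_roll: roll of pale yellow masking tape lying flat, 104 mm across, 25 mm high, on the desk to the right of the riser; leave it. Origin at the centre of its underside
Mind the look-alikes: they are no part of the job. There is more than one size of the phone; the one meant has the size given above.

How it is judged:
By the outcome, as a careful person would: the job done as asked, in the order asked, and still so for the second after the job is handed in, with the robot touching nothing.
It also fails if it takes over 48 s, if anything falls off the work surface, if the arm or the gripper's body presses on something with over 40 N, if the wrist force passes 120 N, or if a joint passes its speed limit or range.

## Working session

There is one attempt and no reset: what is moved stays moved. The work goes in short steps, Python scripts to look and compute and a tool call to move; the robot and the scene stay as the last step left them, time stands still between calls to the robot, and variables do not carry over. Pictures are saved under pics/ and viewed, at most 10 in all, crops included, and the job is handed in when it is done.

Besides the shell and the picture viewer there is one more tool, called after "Call:" as name([rows], argument=value, ...), one row to a line, values as JSON. send_rows: Moves the arm, as the interface text tells. Scaled input: -1 to 1 covers 750 mm each way for a shift and 180 degrees each way for a turn. Its arguments: {"type":"object","properties":{"series":{"type":"array"},"grip_force":{"type":"number"}},"required":["series"]}

```bash
mkdir -p pics; ls
cat > h.py <<'E'
from cell import *
import numpy as np, cv2
def cam(name):
    c=camera_info(name); K=np.array([[c['fx'],0,c['cx']],[0,c['fy'],c['cy']],[0,0,1.]])
    if 'mount' in c:
        s=state(); T=np.eye(4); T[:3,:3]=np.array(s['orientation']); T[:3,3]=s['tcp_pos']
        M=T@np.array(c['mount']); R=M[:3,:3]; o=M[:3,3]
    else:
        R=cv2.Rodrigues(np.array(c['rvec'],float))[0].T; o=-R@np.array(c['tvec'],float).ravel()
    return K,np.array([c['k1'],0,0,0.]),R,o
def rays(cm,uv):
    K,d,R,o=cm
    n=cv2.undistortPoints(np.array(uv,float).reshape(-1,1,2),K,d).reshape(-1,2)
    return np.c_[n,np.ones(len(n))]@R.T
def onplane(cm,uv,z):
    r=rays(cm,uv); o=cm[3]; return o+r*((z-o[2])/r[:,2])[:,None]
E
python3 - <<'E'
from h import *
s=state(); print(s['time'],s['tcp_pos'],s['orientation'])
for n in('side','top'):
    cm=cam(n); print(n,cm[3],camera_info(n)['k1'])
    im,d=get_image(n); np.savez('%s0.npz'%n,im=im,d=d); cv2.imwrite(f'pics/{n}0.png',im[:,:,::-1])
E
```

```text
pics
0.0 [ 157.02518352 -552.74854321  291.42497681] [[ 9.61938967e-01  2.73263999e-01 -4.59224601e-04]
 [ 2.73264384e-01 -9.61937455e-01  1.70576185e-03]
 [ 2.43779617e-05 -1.76632852e-03 -9.99998440e-01]]
side [274.66410092 712.35107949 763.72622656] -0.07287386402127155
top [ 258.3155682    74.9451236  1326.07908673] -0.15550073153725621
```

View pics/top0.png

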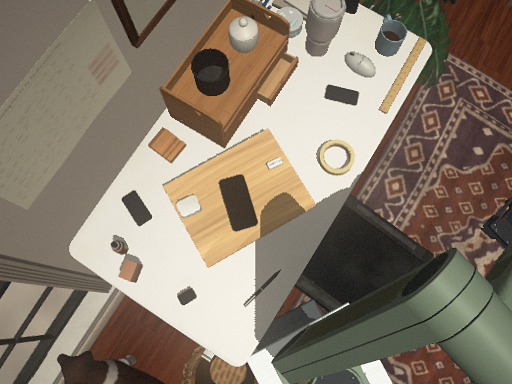

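View pics/side0.png

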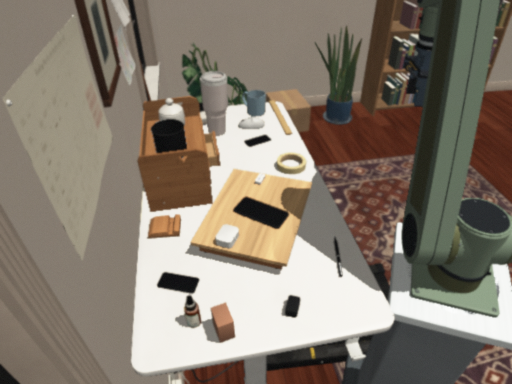

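The top view shows three dark phone-like things: (238,203) on the riser, and (137,208) and (342,95) on the desk. The one on the riser fits by its location, and I'll check its size. The earbud case is at (188,206) and the eraser at (275,163). The riser's corners are near (164,185), (268,130), (313,208) and (208,265), with its front edge running from (208,265) to (313,208).

```bash
cat > m.py <<'E'
from h import *
def axes_rect(P):
    c,(a,b),t=cv2.minAreaRect(P.astype(np.float32)); return np.array(c),a,b,t
def measure(name,im,d,verbose=1):
    cm=cam(name)
    H,W=d.shape; vv,uu=np.mgrid[:H,:W]
    r=rays(cm,np.c_[uu.ravel(),vv.ravel()]).reshape(H,W,3); P=cm[3]+r*d[...,None]
    g=im.max(2)
    out={}
    # phones: dark blobs
    def blobs(mask,z,amin):
        res=[]
        for c in cv2.findContours(mask.astype(np.uint8),cv2.RETR_EXTERNAL,cv2.CHAIN_APPROX_NONE)[0]:
            if cv2.contourArea(c)>amin:
                uv=c.reshape(-1,2); p=onplane(cm,uv,z)[:,:2]; res.append((uv.mean(0),axes_rect(p),uv))
        return res
    return cm,P,g,blobs
E
python3 - <<'E'
from m import *
for n in('top','side'):
    q=np.load(n+'0.npz'); im,d=q['im'],q['d']; cm,P,g,blobs=measure(n,im,d)
    print(n)
    z=P[...,2]; ok=(d>0)
    for u,rc,_ in blobs((g<60)&ok&(z>-20)&(z<90),58,60):
        if 300<rc[0][0]<900: print('dark',u.round(),[np.round(x,1) for x in rc], 'z',np.median(z[int(u[1])-2:int(u[1])+3,int(u[0])-2:int(u[0])+3]))
    b=(z>35)&(z<85)&ok&(P[...,0]>200)&(P[...,0]<900)
    for u,rc,_ in blobs(cv2.morphologyEx(b.astype(np.uint8),cv2.MORPH_OPEN,np.ones((3,3))),50,1500):
        print('raised',u.round(),[np.round(x,1) for x in rc], cv2.boxPoints((rc[0],(rc[1],rc[2]),rc[3])).round())
    w=(im.min(2)>170)&(z>52)&(z<90)&ok
    for u,rc,_ in blobs(w,60,20):
        if 300<rc[0][0]<900:print('white',u.round(),[np.round(x,1) for x in rc])
q=np.load('top0.npz')['im']; cv2.imwrite('pics/crop0.png',cv2.resize(q[115:280,150:330,::-1],None,fx=3.5,fy=3.5,interpolation=2))
E
```

```text
top
dark [  3. 287.] [array([605.6, 665.1]), np.float64(30.4), np.float64(43.9), np.float64(67.3)] z 28.391915799061735
raised [238. 197.] [array([545., -26.]), np.float64(261.8), np.float64(340.8), np.float64(2.5)] [[ 407.  138.]
 [ 422. -202.]
 [ 683. -190.]
 [ 668.  150.]]
white [188. 206.] [array([579.5, 109.2]), np.float64(56.1), np.float64(48.5), np.float64(83.5)]
white [274. 162.] [array([ 578.1, -156.1]), np.float64(41.5), np.float64(19.4), np.float64(87.6)]
side
dark [292. 306.] [array([361.8, 255.4]), np.float64(24.4), np.float64(49.6), np.float64(4.0)] z 21.486183528453807
dark [178. 282.] [array([628.3, 279.9]), np.float64(86.5), np.float64(39.6), np.float64(7.4)] z 3.017088133217271
dark [261. 212.] [array([525. ,  -9.6]), np.float64(69.3), np.float64(142.3), np.float64(79.0)] z 56.70887868099271
dark [257. 140.] [array([ 657.1, -362.1]), np.float64(82.2), np.float64(34.3), np.float64(47.9)] z 4.605063668738012
raised [255. 217.] [array([542. , -20.6]), np.float64(260.6), np.float64(348.3), np.float64(2.5)] [[ 404.  148.]
 [ 419. -200.]
 [ 680. -189.]
 [ 664.  159.]]
white [227. 233.] [array([580. ,  98.1]), np.float64(60.5), np.float64(49.6), np.float64(89.7)]
white [260. 178.] [array([ 576.7, -155.1]), np.float64(20.8), np.float64(45.7), np.float64(1.6)]
```

View pics/crop0.png

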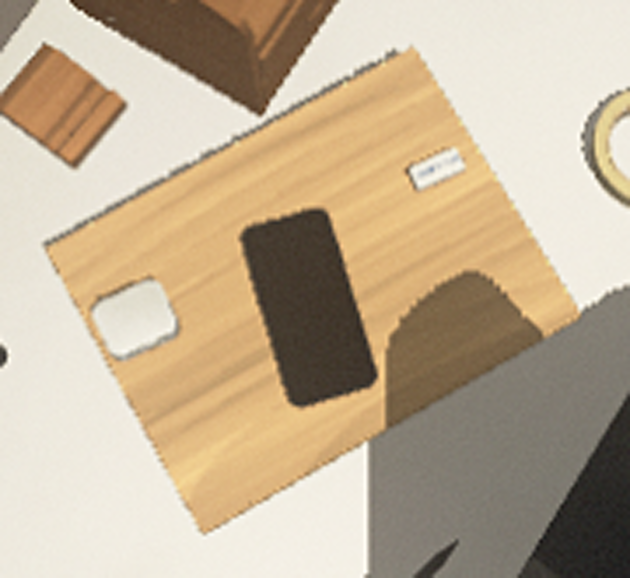

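The crop confirms the target: the phone on the riser is about 142–150 × 70 mm, while the two on the desk are about 86 × 40 mm, so too small. It is turned about 13° relative to the riser. Next I'll get its exact pose and check for obstacles behind the riser.

```bash
cat >> m.py <<'E'
def board_phone(name,im,d,th=95):
    cm,P,g,blobs=measure(name,im,d); z=P[...,2]; ok=d>0; res={}
    b=((z>35)&(z<85)&ok&(P[...,0]>200)&(P[...,0]<900)).astype(np.uint8)
    bl=blobs(cv2.morphologyEx(b,cv2.MORPH_OPEN,np.ones((3,3))),50,1500)
    hsv=cv2.cvtColor(im,cv2.COLOR_RGB2HSV)
    ph=blobs((g<th)&b.astype(bool),58,300)
    return cm,P,bl,ph
E
python3 - <<'E'
from m import *
for n in('top','side'):
    q=np.load(n+'0.npz'); im,d=q['im'],q['d']
    print(n,'phone rgb',im[203,238] if n=='top' else im[212,261])
    for th in (70,80,95):
        cm,P,bl,ph=board_phone(n,im,d,th)
        for u,rc,_ in ph: print(th,u.round(),[np.round(x,1) for x in rc],cv2.boxPoints((rc[0],(rc[1],rc[2]),rc[3])).round(1).tolist())
q=np.load('top0.npz'); cm,P,g,_=measure('top',q['im'],q['d'])
m=(P[...,2]>95)&(P[...,0]>450)&(P[...,0]<900)&(abs(P[...,1]+20)<180)
X=P[m]; i=np.argsort(X[:,0])[:400:40]; print(X[i].round()); print('max z',X[:,2].max())
E
```

```text
top phone rgb [64 53 42]
70 [237. 202.] [array([525.8, -15.1]), np.float64(69.1), np.float64(145.9), np.float64(78.8)] [[447.5, -34.79999923706055], [590.5999755859375, -63.20000076293945], [604.0999755859375, 4.599999904632568], [460.8999938964844, 33.0]]
80 [238. 202.] [array([526.2, -14.8]), np.float64(69.9), np.float64(146.6), np.float64(78.8)] [[447.5, -34.79999923706055], [591.2999877929688, -63.400001525878906], [604.9000244140625, 5.199999809265137], [461.1000061035156, 33.70000076293945]]
95 [238. 202.] [array([526.2, -14.8]), np.float64(70.3), np.float64(146.7), np.float64(79.0)] [[447.5, -35.29999923706055], [591.5, -63.29999923706055], [604.9000244140625, 5.800000190734863], [460.8999938964844, 33.79999923706055]]
side phone rgb [18 18 20]
70 [261. 212.] [array([525.1,  -9. ]), np.float64(70.6), np.float64(143.3), np.float64(79.1)] [[448.1000061035156, -30.100000381469727], [588.7999877929688, -57.20000076293945], [602.2000122070312, 12.100000381469727], [461.3999938964844, 39.29999923706055]]
80 [261. 212.] [array([525.,  -9.]), np.float64(71.0), np.float64(144.1), np.float64(79.4)] [[447.6000061035156, -30.600000381469727], [589.2000122070312, -57.20000076293945], [602.2999877929688, 12.699999809265137], [460.70001220703125, 39.20000076293945]]
95 [261. 212.] [array([525. ,  -9.3]), np.float64(72.5), np.float64(145.2), np.float64(79.5)] [[447.0, -31.799999237060547], [589.7999877929688, -58.20000076293945], [603.0, 13.100000381469727], [460.1000061035156, 39.5]]
[[698. -56. 101.]
 [702. -61. 138.]
 [705. -52. 185.]
 [709. -73. 131.]
 [712. -83. 112.]
 [716. -46. 155.]
 [719. -43.  99.]
 [722. -93. 143.]
 [725. -42. 153.]
 [728. -38. 136.]]
max z 673.7281577878274
```

```bash
cat >> h.py <<'E'
from scipy.spatial.transform import Rotation as Ro
def Rdown(yaw):
    c,s=np.cos(np.radians(yaw)),np.sin(np.radians(yaw)); return np.array([[c,s,0],[s,-c,0],[0,0,-1.]])
def plan(p,yaw,p0=None,R0=None):
    s=state(); R0=np.array(s['orientation']) if R0 is None else R0; p0=np.array(s['tcp_pos']) if p0 is None else p0
    return np.round(np.r_[R0.T@(np.array(p)-p0)/750, Ro.from_matrix(R0.T@Rdown(yaw)).as_rotvec()/np.pi],4).tolist()
E
python3 - <<'E'
from h import *
print(camera_info('wrist')['mount'])
s=np.array([157.1,-553.1,292.3]);e=np.array([640,-36,260.])
yaw0=15.86
for k in (1,2,3):
    a=s+(e-s)*(k-1)/3; b=s+(e-s)*k/3
    y0=yaw0+(-11.2-yaw0)*(k-1)/3; y1=yaw0+(-11.2-yaw0)*k/3
    print(plan(b,y1,a,Rdown(y0)))
E
```

```text
[[-4.84975381e-04 -9.70928064e-01 -2.39370965e-01  6.74267405e+01]
 [ 9.99999882e-01 -4.78723445e-04 -8.42595755e-05 -6.98715501e-01]
 [-3.27825066e-05 -2.39370978e-01  9.70928182e-01 -9.28890279e+01]
 [ 0.00000000e+00  0.00000000e+00  0.00000000e+00  1.00000000e+00]]
[0.2693, -0.1624, 0.0144, 0.0, 0.0, 0.0501]
[0.2405, -0.2026, 0.0144, 0.0, 0.0, 0.0501]
[0.2057, -0.2378, 0.0144, 0.0, 0.0, 0.0501]
```

Run:
```python
from h import *
q=np.load('top0.npz')
s=np.array([157.1,-553.1,292.3]);e=np.array([640,-36,260.]);y=[15.86,66.86,117.86,168.8]
for k in (1,2,3):
    a=s+(e-s)*(k-1)/3; b=s+(e-s)*k/3
    print(plan(b,y[k],a,Rdown(y[k-1])))
```

```text
[0.2693, -0.1624, 0.0144, 0.0, 0.0, -0.2833]
[0.2957, 0.107, 0.0144, 0.0, 0.0, -0.2833]
[0.1029, 0.2971, 0.0144, 0.0, 0.0, -0.283]
```

Call:
send_rows([
  [[0.269, -0.162, 0.014, 0, 0, -0.283, 0.67], [0.269, -0.162, 0.014, 0, 0, -0.283, 0.67], [0.269, -0.162, 0.014, 0, 0, -0.283, 0.67], [0.269, -0.162, 0.014, 0, 0, -0.283, 0.67], [0.269, -0.162, 0.014, 0, 0, -0.283, 0.67], [0.269, -0.162, 0.014, 0, 0, -0.283, 0.67], [0.269, -0.162, 0.014, 0, 0, -0.283, 0.67], [0.269, -0.162, 0.014, 0, 0, -0.283, 0.67]],
])

```text
time: 0.77
tcp_pos: [318.8, -379.7, 281.5]
orientation: [[0.389, 0.921, -0.001], [0.921, -0.389, 0.0], [0.0, -0.001, -1.0]]
contact_force: [-0.9, 0.1, 0.3]
opening: 0.447
grasp_force: 0.0
```

Call:
send_rows([
  [[0.296, 0.107, 0.014, 0, 0, -0.283, 0.67], [0.296, 0.107, 0.014, 0, 0, -0.283, 0.67], [0.296, 0.107, 0.014, 0, 0, -0.283, 0.67], [0.296, 0.107, 0.014, 0, 0, -0.283, 0.67], [0.296, 0.107, 0.014, 0, 0, -0.283, 0.67], [0.296, 0.107, 0.014, 0, 0, -0.283, 0.67], [0.296, 0.107, 0.014, 0, 0, -0.283, 0.67], [0.296, 0.107, 0.014, 0, 0, -0.283, 0.67]],
])

```text
time: 1.43
tcp_pos: [479.9, -208.2, 270.7]
orientation: [[-0.467, 0.884, -0.001], [0.884, 0.467, -0.0], [0.0, -0.001, -1.0]]
contact_force: [-0.1, 0.4, 0.1]
opening: 0.329
grasp_force: 0.0
```

Run:
```python
from h import *
s=state(); print(s['time'],s['tcp_pos'].round(1),s['qpos'],s['opening']); print(plan([640,-36,260],168.8))
```

```text
1.4333 [ 479.9 -208.2  270.7] [-2.47041199e+01  1.45480018e+01  9.82876713e+01 -2.91807000e-02
  6.72121973e+01 -5.25459230e+01] 0.3288610174372838
[0.1033, 0.2961, 0.0141, -0.0002, -0.0002, -0.283]
```

Call:
send_rows([
  [[0.103, 0.296, 0.014, 0, 0, -0.283, 0.67], [0.103, 0.296, 0.014, 0, 0, -0.283, 0.67], [0.103, 0.296, 0.014, 0, 0, -0.283, 0.67], [0.103, 0.296, 0.014, 0, 0, -0.283, 0.67], [0.103, 0.296, 0.014, 0, 0, -0.283, 0.67], [0.103, 0.296, 0.014, 0, 0, -0.283, 0.67], [0.103, 0.296, 0.014, 0, 0, -0.283, 0.67], [0.103, 0.296, 0.014, 0, 0, -0.283, 0.67]],
])

```text
time: 2.1
tcp_pos: [640.3, -37.3, 259.8]
orientation: [[-0.98, 0.198, -0.001], [0.198, 0.98, -0.001], [0.001, -0.001, -1.0]]
contact_force: [-1.4, -0.2, 0.2]
opening: 0.333
grasp_force: 0.0
```

Call:
send_rows([
  [[0, 0, 0, 0, 0, 0, 0.67], [0, 0, 0, 0, 0, 0, 0.67], [0, 0, 0, 0, 0, 0, 0.67]],
])

```text
time: 2.35
tcp_pos: [639.1, -38.4, 261.0]
orientation: [[-0.98, 0.201, 0.0], [0.201, 0.98, -0.0], [-0.0, -0.0, -1.0]]
contact_force: [0.4, -0.3, -0.5]
opening: 0.328
grasp_force: 0.0
```

Run:
```python
from h import *
s=state(); print(s['time'],s['tcp_pos'].round(1),np.degrees(np.arctan2(s['orientation'][1][0],s['orientation'][0][0])))
im,d=get_image('wrist'); np.savez('w1.npz',im=im,d=d,p=s['tcp_pos'],R=s['orientation']); cv2.imwrite('pics/w1.png',im[:,:,::-1])
```

```text
2.35 [639.1 -38.4 261. ] 168.38955434336535
```

View pics/w1.png

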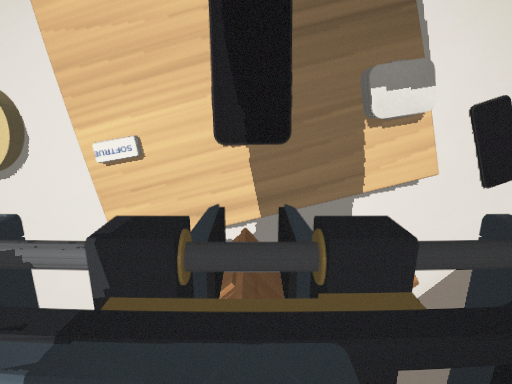

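The wrist view shows the phone's back end at row ~143, columns 213–291. The fingers are centred at column ~252, lined up behind it. Next I'll measure the back end and the riser's back edge from this view.

Run:
```python
from h import *
cm=cam('wrist'); 
P=onplane(cm,[[214,135],[291,135],[252,143.5],[214,60],[293,60],[212,10],[292,10]],58); print(P.round(1)[:,:2].tolist())
l=P[5]-P[3]; l=P[3,:2]-P[5,:2]; r=P[4,:2]-P[6,:2]; print(np.degrees([np.arctan2(l[1],l[0]),np.arctan2(r[1],r[0])]))
B=onplane(cm,[[436,174],[260,217]],50); print(B.round(1)[:,:2].tolist())
q=np.load('w1.npz'); im=q['im'];g=im.max(2)
for c in (225,240,252,265,280): print(c,g[136:154,c].tolist())
```

```text
[[585.6, -61.9], [599.9, 8.2], [600.4, -28.9], [521.2, -47.1], [535.3, 21.5], [480.4, -39.6], [494.3, 28.1]]
[-10.36058623  -9.08909478]
[[666.9, 145.8], [675.3, -35.9]]
225 [34, 37, 30, 39, 27, 35, 36, 46, 51, 83, 149, 218, 226, 233, 232, 232, 230, 229]
240 [32, 34, 35, 37, 33, 35, 39, 46, 66, 121, 183, 230, 228, 227, 228, 228, 228, 227]
252 [26, 23, 24, 25, 26, 20, 27, 33, 71, 125, 124, 121, 123, 125, 122, 120, 121, 121]
265 [24, 18, 15, 22, 28, 24, 24, 40, 77, 123, 120, 120, 121, 119, 123, 123, 122, 121]
280 [28, 31, 15, 25, 24, 25, 30, 48, 89, 120, 119, 120, 125, 120, 122, 118, 117, 116]
```

Run:
```python
from h import *
print(plan([626,-33.5,140],168.8))
```

```text
[0.0186, 0.0027, 0.1615, -0.0001, 0.0001, -0.002]
```

Call:
send_rows([
  [[0.0186, 0.0027, 0.04, 0, 0, -0.002, 0.67], [0.0186, 0.0027, 0.08, 0, 0, -0.002, 0.67], [0.0186, 0.0027, 0.12, 0, 0, -0.002, 0.67], [0.0186, 0.0027, 0.145, 0, 0, -0.002, 0.67], [0.0186, 0.0027, 0.16, 0, 0, -0.002, 0.67], [0.0186, 0.0027, 0.16, 0, 0, -0.002, 0.67], [0.0186, 0.0027, 0.16, 0, 0, -0.002, 0.67]],
])

```text
time: 2.98
tcp_pos: [626.7, -32.7, 141.2]
orientation: [[-0.982, 0.191, 0.001], [0.191, 0.982, -0.0], [-0.001, -0.0, -1.0]]
contact_force: [-0.3, -0.7, 0.4]
opening: 0.329
grasp_force: 0.0
```

Run:
```python
from h import *
Z=[];
for i in range(6):
    s=state(); im,d=get_image('wrist'); Z.append(np.r_[s['tcp_pos'],np.degrees(np.arctan2(s['orientation'][1][0],s['orientation'][0][0])),s['contact_force']])
print(np.mean(Z,0).round(2),np.std(Z,0).round(2))
cv2.imwrite('pics/w2.png',im[:,:,::-1])
cm=cam('wrist'); r=rays(cm,[[252,200],[180,190],[330,190]])
for (u,v),a in zip([[252,200],[180,190],[330,190]],r): print((cm[3]+a*d[v,u]).round(1))
print(plan([626,-33.5,131],168.8))
```

```text
[ 6.2725e+02 -3.2520e+01  1.4220e+02  1.6900e+02 -2.2000e-01  5.0000e-02
  1.9000e-01] [0.26 0.11 0.47 0.02 0.37 0.41 0.27]
[611.8 -28.1  50.2]
[597.4 -69.8  49.9]
[614.8  19.5  49.5]
[0.001, -0.0018, 0.0147, 0.0001, 0.0007, 0.0013]
```

View pics/w2.png

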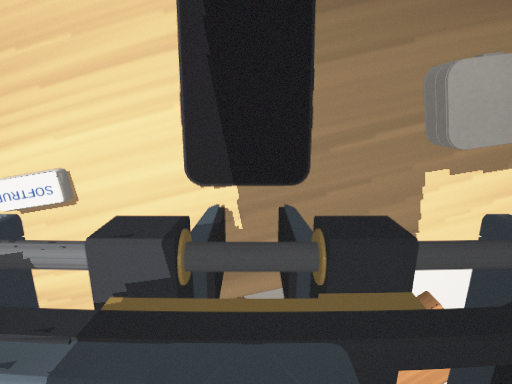

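The wrist view shows the phone's back end at row ~184, columns 185–312. The fingers are centred behind it on clear board, and the board depth reads 50 mm as it should. Next: the push path, in which the phone travels along its own heading while turning square.

```bash
cat > path.py <<'E'
from h import *
h=lambda t:np.array([np.cos(np.radians(t)),np.sin(np.radians(t))])
ry=2.55; rc=np.array([545,-26.]); ex=h(ry)
def pose(c,t): return np.r_[c+91*h(t),131.],t+180
c=np.array([627.2,-32.5])-91*h(-11); t=-11.
seq=[pose(c,t)]
for i in range(6): c=c-2.0*h(t); seq.append(pose(c,t))      # approach 12 mm
n=20
for i in range(n):                                          # arc 50 mm
    t+=(ry+11)/n; c=c-2.5*h(t-0.34); seq.append(pose(c,t))
while (seq[-1][0][:2]-rc)@ex>12: c=c-2.0*h(t); seq.append(pose(c,t))
if __name__=='__main__':
    print(len(seq),seq[-1],(seq[6][0][:2]-rc)@ex,(seq[26][0][:2]-rc)@ex)
    b=[0,6,14,22,26,len(seq)-1]
    for i,j in zip(b,b[1:]):
        print(i,j,[plan(*seq[k],seq[i][0],Rdown(seq[i][1])) for k in range(i+1,j+1)])
E
python3 path.py
```

```text
33 (array([555.26596137,  -5.65567228, 131.        ]), 182.55) 70.16342079544684 23.160939415957472
0 6 [[0.0027, 0.0, 0.0, 0.0, 0.0, 0.0], [0.0053, 0.0, 0.0, 0.0, 0.0, 0.0], [0.008, 0.0, 0.0, 0.0, 0.0, 0.0], [0.0107, 0.0, 0.0, 0.0, 0.0, 0.0], [0.0133, 0.0, 0.0, 0.0, 0.0, 0.0], [0.016, 0.0, 0.0, 0.0, 0.0, 0.0]]
6 14 [[0.0033, 0.0014, 0.0, 0.0, 0.0, -0.0038], [0.0067, 0.0028, 0.0, 0.0, 0.0, -0.0075], [0.0101, 0.0041, 0.0, 0.0, 0.0, -0.0113], [0.0135, 0.0054, 0.0, 0.0, 0.0, -0.0151], [0.0169, 0.0067, 0.0, 0.0, 0.0, -0.0188], [0.0203, 0.0079, 0.0, 0.0, 0.0, -0.0226], [0.0237, 0.0091, 0.0, 0.0, 0.0, -0.0263], [0.0272, 0.0102, 0.0, 0.0, 0.0, -0.0301]]
14 22 [[0.0033, 0.0014, 0.0, 0.0, 0.0, -0.0038], [0.0067, 0.0028, 0.0, 0.0, 0.0, -0.0075], [0.0101, 0.0041, 0.0, 0.0, 0.0, -0.0113], [0.0135, 0.0054, 0.0, 0.0, 0.0, -0.0151], [0.0169, 0.0067, 0.0, 0.0, 0.0, -0.0188], [0.0203, 0.0079, 0.0, 0.0, 0.0, -0.0226], [0.0237, 0.0091, 0.0, 0.0, 0.0, -0.0263], [0.0272, 0.0102, 0.0, 0.0, 0.0, -0.0301]]
22 26 [[0.0033, 0.0014, 0.0, 0.0, 0.0, -0.0038], [0.0067, 0.0028, 0.0, 0.0, 0.0, -0.0075], [0.0101, 0.0041, 0.0, 0.0, 0.0, -0.0113], [0.0135, 0.0054, 0.0, 0.0, 0.0, -0.0151]]
26 32 [[0.0027, 0.0, 0.0, 0.0, 0.0, 0.0], [0.0053, 0.0, 0.0, 0.0, 0.0, 0.0], [0.008, 0.0, 0.0, 0.0, 0.0, 0.0], [0.0107, 0.0, 0.0, 0.0, 0.0, 0.0], [0.0133, 0.0, 0.0, 0.0, 0.0, 0.0], [0.016, 0.0, 0.0, 0.0, 0.0, 0.0]]
```

Call:
send_rows([
  [[0, 0, 0.005, 0, 0, 0, 0.67], [0, 0, 0.01, 0, 0, 0, 0.67], [0, 0, 0.0148, 0, 0, 0, 0.67], [0, 0, 0.0148, 0, 0, 0, 0.67], [0, 0, 0.0148, 0, 0, 0, 0.67]],
])

```text
time: 3.7
tcp_pos: [626.3, -32.3, 129.2]
orientation: [[-0.982, 0.19, -0.001], [0.19, 0.982, -0.0], [0.001, -0.0, -1.0]]
contact_force: [-0.6, -0.0, -0.3]
opening: 0.331
grasp_force: 0.0
```

Call:
send_rows([
  [[0.003, 0, -0.0013, 0, 0, 0, 0.67], [0.006, 0, -0.0013, 0, 0, 0, 0.67], [0.008, 0, -0.0013, 0, 0, 0, 0.67], [0.011, 0, -0.0013, 0, 0, 0, 0.67], [0.0135, 0, -0.0013, 0, 0, 0, 0.67], [0.016, 0, -0.0013, 0, 0, 0, 0.67], [0.016, 0, -0.0013, 0, 0, 0, 0.67]],
])

```text
time: 4.28
tcp_pos: [614.4, -29.9, 130.7]
orientation: [[-0.982, 0.19, -0.0], [0.19, 0.982, -0.0], [0.0, -0.0, -1.0]]
contact_force: [0.8, -0.6, -0.0]
opening: 0.327
grasp_force: 0.0
```

Call:
send_rows([
  [[0.0033, 0.0014, 0, 0, 0, -0.0038, 0.67], [0.0067, 0.0028, 0, 0, 0, -0.0075, 0.67], [0.0101, 0.0041, 0, 0, 0, -0.0113, 0.67], [0.0135, 0.0054, 0, 0, 0, -0.0151, 0.67], [0.0169, 0.0067, 0, 0, 0, -0.0188, 0.67], [0.0203, 0.0079, 0, 0, 0, -0.0226, 0.67], [0.0237, 0.0091, 0, 0, 0, -0.0263, 0.67], [0.0272, 0.0102, 0, 0, 0, -0.0301, 0.67]],
])

```text
time: 4.95
tcp_pos: [596.0, -18.4, 130.7]
orientation: [[-0.995, 0.095, 0.0], [0.095, 0.995, -0.0], [-0.0, -0.0, -1.0]]
contact_force: [1.8, -1.0, 0.5]
opening: 0.329
grasp_force: 0.7
```

Run:
```python
from path import *
Z=[]
for i in range(4):
    s=state(); im,d=get_image('wrist'); Z.append(np.r_[s['tcp_pos'],np.degrees(np.arctan2(s['orientation'][1][0],s['orientation'][0][0])),s['contact_force']])
print(np.mean(Z,0).round(2),'expected',seq[14])
cv2.imwrite('pics/w3.png',im[:,:,::-1])
```

```text
[ 5.9565e+02 -1.8350e+01  1.3065e+02  1.7451e+02  4.7000e-01  1.2000e-01
  4.3000e-01] expected (array([596.87749435, -18.81206021, 131.        ]), 174.42000000000002)
```

View pics/w3.png

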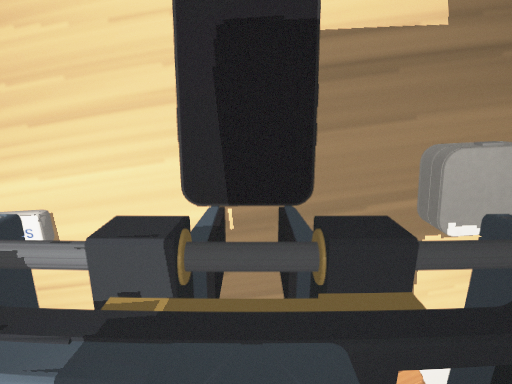

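The phone now sits flush against both fingertips: its back edge is level at row ~205, columns 181–315. It is turning with the tool, so I'll continue.

Call:
send_rows([
  [[0.0033, 0.0014, 0, 0, 0, -0.0038, 0.67], [0.0067, 0.0028, 0, 0, 0, -0.0075, 0.67], [0.0101, 0.0041, 0, 0, 0, -0.0113, 0.67], [0.0135, 0.0054, 0, 0, 0, -0.0151, 0.67], [0.0169, 0.0067, 0, 0, 0, -0.0188, 0.67], [0.0203, 0.0079, 0, 0, 0, -0.0226, 0.67], [0.0237, 0.0091, 0, 0, 0, -0.0263, 0.67], [0.0272, 0.0102, 0, 0, 0, -0.0301, 0.67]],
])

```text
time: 5.82
tcp_pos: [576.3, -8.8, 130.6]
orientation: [[-1.0, 0.001, -0.0], [0.001, 1.0, -0.0], [0.0, -0.0, -1.0]]
contact_force: [0.9, -0.3, -0.0]
opening: 0.335
grasp_force: 0.4
```

Call:
send_rows([
  [[0.0033, 0.0014, 0, 0, 0, -0.0038, 0.67], [0.0067, 0.0028, 0, 0, 0, -0.0075, 0.67], [0.0101, 0.0041, 0, 0, 0, -0.0113, 0.67], [0.0135, 0.0054, 0, 0, 0, -0.015, 0.67], [0.016, 0.0054, 0, 0, 0, -0.015, 0.67], [0.0185, 0.0054, 0, 0, 0, -0.015, 0.67], [0.0185, 0.0054, 0, 0, 0, -0.015, 0.67]],
])

```text
time: 6.4
tcp_pos: [562.2, -5.0, 130.6]
orientation: [[-0.999, -0.045, -0.001], [-0.045, 0.999, -0.0], [0.001, -0.0, -1.0]]
contact_force: [-0.4, -0.6, -0.3]
opening: 0.33
grasp_force: 0.0
```

```bash
cat > chk.py <<'E'
from m import *
from path import rc,ex,ry
import sys
Z=[]
for i in range(3):
    s=state(); im,d=get_image('wrist'); Z.append(np.r_[s['tcp_pos'],np.degrees(np.arctan2(s['orientation'][1][0],s['orientation'][0][0])),s['contact_force']])
m=np.mean(Z,0); print(s['time'],m.round(2),'riser x of TCP',(m[:2]-rc)@ex)
tag=sys.argv[1]
cv2.imwrite(f'pics/wr{tag}.png',im[:,:,::-1])
for n in ('top','side'):
    im,d=get_image(n); np.savez(f'{n}{tag}.npz',im=im,d=d); cv2.imwrite(f'pics/{n}{tag}.png',im[:,:,::-1])
    cm,P,bl,ph=board_phone(n,im,d,70)
    for u,r,_ in ph: 
        b=cv2.boxPoints((r[0],(r[1],r[2]),r[3])); e=(b-rc)@np.c_[ex,[-ex[1],ex[0]]]
        print(n,u.round(),np.round(r[0],1),np.round(r[1:],1),'riser coords',e.round(1).tolist())
E
python3 chk.py 4
```

```text
6.5 [ 5.6234e+02 -4.9800e+00  1.3064e+02 -1.7743e+02 -3.2000e-01 -3.0000e-01
  2.2000e-01] riser x of TCP 18.256767330704523
side [271. 216.] [491.   -3.9] [ 80.7 190.9  88.3] riser coords [[-151.1, -8.7], [39.3, -22.9], [45.2, 57.6], [-145.2, 71.7]]
```

Run:
```python
import cv2,numpy as np
a=cv2.imread('pics/side4.png'); b=cv2.imread('pics/wr4.png'); t=cv2.imread('pics/top4.png')
c=lambda x:cv2.resize(x,(400,300))
cv2.imwrite('pics/mix4.png',np.vstack([np.hstack([c(a[150:330,140:380]),c(b)]),np.hstack([c(t[100:300,130:390]),c(t)])]))
```

```text
(no output)
```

View pics/mix4.png

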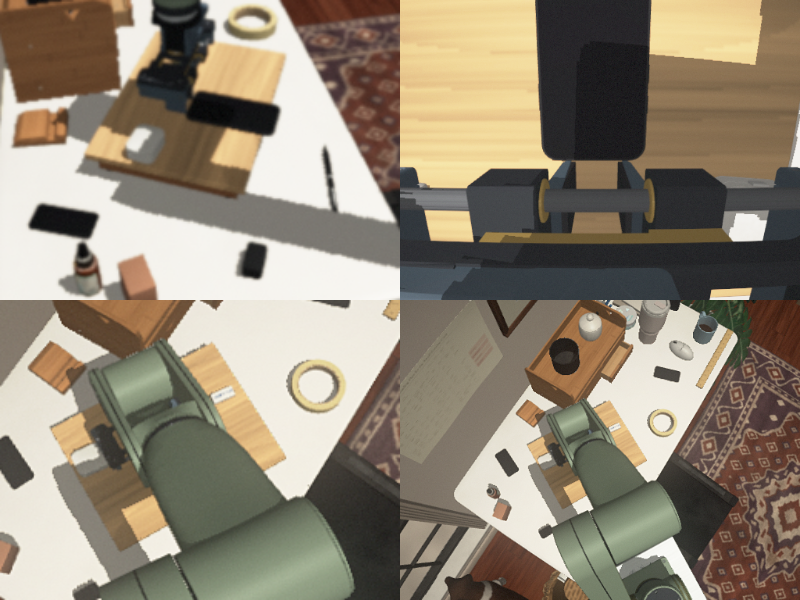

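The phone is square and already overhangs the front edge. In the side crop its front end is at (275,120), past the wood. The case and eraser haven't moved. I'll push about 10 mm more, back off, rise, and check from above with the wrist camera.

Call:
send_rows([
  [[0.0027, 0, 0, 0, 0, 0, 0.67], [0.0053, 0, 0, 0, 0, 0, 0.67], [0.008, 0, 0, 0, 0, 0, 0.67], [0.0107, 0, 0, 0, 0, 0, 0.67], [0.0133, 0, 0, 0, 0, 0, 0.67], [0.0133, 0, 0, 0, 0, 0, 0.67], [0.0133, 0, 0, 0, 0, 0, 0.67]],
])

```text
time: 7.23
tcp_pos: [552.3, -5.4, 130.6]
orientation: [[-0.999, -0.045, -0.001], [-0.045, 0.999, -0.0], [0.001, -0.0, -1.0]]
contact_force: [0.3, -0.0, 0.0]
opening: 0.329
grasp_force: 0.0
```

Call:
send_rows([
  [[-0.008, 0, 0, 0, 0, 0, 0.67], [-0.02, 0, 0, 0, 0, 0, 0.67], [-0.03, 0, 0, 0, 0, 0, 0.67], [-0.03, 0, -0.05, 0, 0, 0, 0.67], [-0.03, 0, -0.1, 0, 0, 0, 0.67], [-0.03, 0, -0.15, 0, 0, 0, 0.67], [-0.03, 0, -0.2, 0, 0, 0, 0.67], [-0.03, 0, -0.23, 0, 0, 0, 0.67]],
])

```text
time: 7.9
tcp_pos: [577.0, -4.3, 307.7]
orientation: [[-0.999, -0.045, 0.007], [-0.045, 0.999, -0.0], [-0.007, -0.001, -1.0]]
contact_force: [-0.1, -0.4, 0.7]
opening: 0.326
grasp_force: 0.0
```

Call:
send_rows([
  [[0.05, 0, 0, 0, 0, 0, 0.67], [0.1, 0, 0, 0, 0, 0, 0.67], [0.14, 0, 0, 0, 0, 0, 0.67], [0.14, 0, 0, 0, 0, 0, 0.67], [0.14, 0, 0, 0, 0, 0, 0.67]],
])

```text
time: 8.32
tcp_pos: [470.1, -9.1, 303.9]
orientation: [[-0.999, -0.045, 0.002], [-0.045, 0.999, -0.0], [-0.002, -0.0, -1.0]]
contact_force: [1.0, -0.5, 0.0]
opening: 0.33
grasp_force: 0.0
```

```bash
python3 chk.py 5
```

```text
8.4167 [ 4.7106e+02 -9.0900e+00  3.0373e+02 -1.7743e+02  3.7000e-01  3.0000e-01
  4.0000e-02] riser x of TCP -73.1170157551645
side [283. 219.] [459.5  -3.5] [146.4  73.1   2.4] riser coords [[-157.5, 63.0], [-157.7, -10.0], [-11.3, -10.4], [-11.1, 62.7]]
```

View pics/wr5.png

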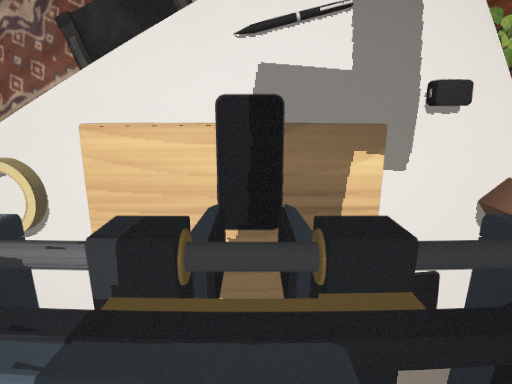

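The wrist view shows the riser's front edge at row ~124 (columns 80–385) and the phone's front end at row ~94 (columns 217–283), so the overhang can be measured directly.

```bash
cat > over.py <<'E'
from m import *
import sys
cm=cam('wrist'); im,d=get_image('wrist'); g=im.max(2).astype(float); b=im.astype(float)
sat=im.max(2).astype(float)-im.min(2)   # wood vs white/grey desk
def cross(sig,c,lo,hi,th,lev):  # first row where sig passes th
    x=sig[lo:hi,c]; k=np.argmax(x>th) if lev>0 else np.argmax(x<th)
    return lo+k-1+(th-x[k-1])/(x[k]-x[k-1]) if k>0 else np.nan
E=[(c,cross(sat,c,100,150,50,1)) for c in list(range(100,205,8))+list(range(296,345,6))]
F=[(c,cross(g,c,75,120,70,-1)) for c in range(228,275,4)]
E=np.array(E);F=np.array(F); E=E[~np.isnan(E[:,1])];F=F[~np.isnan(F[:,1])]
print(E[:,1].round(1),F[:,1].round(1))
e=onplane(cm,E,50)[:,:2]; 
pe=np.polyfit(e[:,1],e[:,0],1); 
res=e[:,0]-np.polyval(pe,e[:,1]); ok=abs(res)<1.5; pe=np.polyfit(e[ok,1],e[ok,0],1)
for z in (54,58):
    f=onplane(cm,F,z)[:,:2]; pf=np.polyfit(f[:,1],f[:,0],1); m=f.mean(0)
    print('z',z,'overhang',(np.polyval(pe,m[1])-m[0])*np.cos(np.arctan(pe[0])),'front x,y',m)
print('edge yaw',-np.degrees(np.arctan(pe[0])),'phone front yaw',-np.degrees(np.arctan(pf[0])),'edge pts',e.round(1)[[0,-1]].tolist())
S=[]
for r in range(110,200,6):
    x=g[r]; dk=np.where(x[195:310]<60)[0]+195; S.append((r,dk.min(),dk.max()))
S=np.array(S); 
for k in(1,2):
    p=onplane(cm,S[:,[k,0]],58)[:,:2]; print('side yaw',np.degrees(np.arctan(np.polyfit(p[:,0],p[:,1],1)[0])),p[0].round(1))
E
python3 over.py
python3 - <<'E'
from m import *
q=np.load('side5.npz'); cm,P,bl,ph=board_phone('side',q['im'],q['d'],70)
for u,r,_ in bl: print([np.round(x,1) for x in r],cv2.boxPoints((r[0],(r[1],r[2]),r[3])).round(1).tolist())
E
```

```text
[123.7 123.6 123.7 123.6 123.5 123.4 123.4 123.3 123.3 123.3 123.2 123.1
 123.1 123.1 135.7 135.7 134.7 141.5 137.7 148.5] [95.2 95.  95.  95.1 95.1 95.  94.8 94.3 94.3 94.4 94.4 94.4]
z 54 overhang 38.21054927344936 front x,y [385.49187942 -13.57665811]
z 58 overhang 37.98452069575319 front x,y [385.71900996 -13.54976767]
edge yaw -2.041279792082997 phone front yaw 3.7395118993899006 edge pts [[421.5, -176.0], [437.8, 78.9]]
side yaw 2.2272211873098606 [402.6 -48.3]
side yaw 2.8668282222875376 [399.5  21.5]
[array([528. , -21.2]), np.float64(288.1), np.float64(348.6), np.float64(2.4)] [[376.70001220703125, 146.8000030517578], [391.5, -201.39999389648438], [679.4000244140625, -189.10000610351562], [664.5, 159.10000610351562]]
```

```bash
sed -i 's/+list(range(296,345,6))//' over.py; python3 over.py
```

```text
[124.2 124.1 123.9 123.7 123.7 123.6 123.5 123.4 123.4 123.4 123.4 123.3
 123.3 123.3] [95.6 95.5 95.5 95.5 95.6 95.5 95.1 94.6 94.6 94.6 94.6 94.7]
z 54 overhang 28.98333875799051 front x,y [385.60159888 -13.54682072]
z 58 overhang 28.758468615417662 front x,y [385.82552033 -13.52022503]
edge yaw 2.5058976657807595 phone front yaw 4.1675946103858355 edge pts [[421.8, -175.9], [416.8, -61.8]]
side yaw 2.2269011716430587 [402.3 -48.3]
side yaw 2.760603733013554 [399.2  21.5]
```

The overhang measures 29 mm within about 1 mm, and the phone's sides (~2.5°) match the edge (2.5°), so no further push is needed. I'll move clear and do a final check that everything else is in place.

Call:
send_rows([
  [[0, -0.05, -0.03, 0, 0, 0, 0.67], [0, -0.1, -0.05, 0, 0, 0, 0.67], [0, -0.15, -0.05, 0, 0, 0, 0.67], [0, -0.2, -0.05, 0, 0, 0, 0.67], [0, -0.25, -0.05, 0, 0, 0, 0.67], [0, -0.3, -0.05, 0, 0, 0, 0.67], [0, -0.33, -0.05, 0, 0, 0, 0.67], [0, -0.33, -0.05, 0, 0, 0, 0.67]],
])

```text
time: 9.33
tcp_pos: [481.9, -260.7, 339.7]
orientation: [[-0.999, -0.041, -0.001], [-0.041, 0.999, -0.002], [0.001, -0.002, -1.0]]
contact_force: [0.4, 0.5, 0.6]
opening: 0.332
grasp_force: 0.0
```

Call:
send_rows([
  [[0, -0.05, 0, 0, 0, 0, 0.67], [0, -0.1, 0, 0, 0, 0, 0.67], [0, -0.15, 0, 0, 0, 0, 0.67], [0, -0.2, 0, 0, 0, 0, 0.67], [0, -0.2, 0, 0, 0, 0, 0.67], [0, -0.2, 0, 0, 0, 0, 0.67]],
])

```text
time: 9.83
tcp_pos: [488.3, -407.3, 339.3]
orientation: [[-0.999, -0.043, -0.001], [-0.043, 0.999, 0.002], [0.001, 0.002, -1.0]]
contact_force: [0.3, 0.8, 0.2]
opening: 0.33
grasp_force: 0.0
```

```bash
python3 chk.py 6
python3 - <<'E'
from m import *
for n in('top','side'):
  for t in '06':
    q=np.load(f'{n}{t}.npz'); im,d=q['im'],q['d']; cm,P,g,blobs=measure(n,im,d); z=P[...,2]
    w=(im.min(2)>(170 if n=='top' else 150))&(z>52)&(z<90)&(d>0)
    print(n,t,[(u.round(),np.round(r[0],1)) for u,r,_ in blobs(w,60,20) if 300<r[0][0]<700])
a=cv2.imread('pics/top6.png'); b=cv2.imread('pics/side6.png'); cv2.imwrite('pics/mix6.png',cv2.resize(np.hstack([a[90:310,90:370],b[130:350,130:410]]),(800,314)))
E
```

```text
9.9333 [ 4.8838e+02 -4.0615e+02  3.3975e+02 -1.7747e+02 -3.1000e-01  8.0000e-01
 -5.0000e-01] riser x of TCP -73.47599991733534
top [248. 225.] [458.5 -10.8] [146.6  71.1   2.4] riser coords [[-159.0, 54.8], [-159.1, -16.3], [-12.5, -16.6], [-12.4, 54.4]]
side [283. 218.] [459.7  -6.3] [146.6  77.9   2.8] riser coords [[-157.8, 62.2], [-157.5, -15.7], [-10.8, -15.2], [-11.1, 62.8]]
top 0 [(array([188., 206.]), array([579.5, 109.2])), (array([274., 162.]), array([ 578.1, -156.1]))]
top 6 [(array([188., 206.]), array([579.4, 109.1]))]
side 0 [(array([228., 234.]), array([577.6, 100.9])), (array([260., 178.]), array([ 576. , -154.6]))]
side 6 [(array([228., 234.]), array([577.6, 100.9]))]
```

View pics/mix6.png

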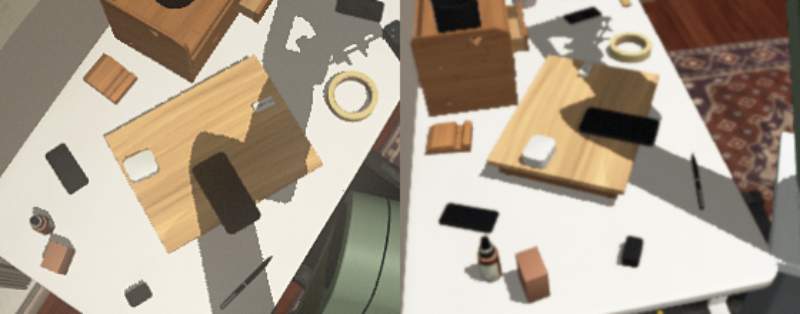

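The phone's centre sits at riser x = −85.8 mm (top view) and −84.3 mm (side view), so its front end sticks out about 30 mm. It is square to the edge within 0.3°. The earbud case hasn't moved, and the eraser is still in place, now in shadow.

```bash
python3 -c "
from cell import *
print(sign_off())"
```

```text
the job is handed in; nothing more can be done
None
```

I pushed the phone until its front end sticks out about 30 mm past the riser's front edge (28.9 to 30.8 mm across three camera views), square to within about 0.3°; the other objects were left alone, the arm is clear, and the job was handed in at about 10 s.

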